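# Hold the collar on the spindle's flat

### The job

Feel with the fingers where the flat on the bench spindle is and turn the spindle until that flat faces the notched key rest of its stand. Then fit the collar that has the set-screw over the spindle so that its screw passes down the flat and its head points at the key rest, and hold it there with its top flush with the spindle's end, ready for the screw to be tightened. Finish while still gripping it there (let go and it slides down), and leave the plain ring, the mould and the jar where they are.

Things in the scene. Friction and masses are not known exactly. Their poses are not given: they have to be found in the camera images.
- stand: Grey spindle stand, fixed on the bench, place and yaw vary. Origin on the bench under the spindle's vertical axis; z up; its +x axis points from the spindle to the key rest. Base plate 180 x 110 mm, 14 mm thick (x = -65 to 115 mm); round housing 92 mm wide at its foot, 60 mm above, up to 55 mm height. The bare steel spindle, 28 mm diameter, stands out of it up to 130 mm height.
- spindle_top (a point): Centre of the spindle's end, 130 mm above the bench (end bevelled 2.5 x 3 mm); does not turn with the spindle, its axes are the stand's. The spindle turns either way without limit, with 0.12 N m of drag, and stays where left. Where its flat faces is not reported: it starts anywhere at least 50 degrees from the key rest; feel it by gripping across the spindle, or see it.
- flat_foot (a point): Point on the spindle's axis at the height of the flat's lower end, 80 mm above the bench; does not turn with the spindle. From here up to the end, one flat is milled 6 mm deep into the side of the spindle: it is 28 mm thick across the round, 22 mm square across the flat. The flat lies 8 mm from the axis and is 23 mm wide; the side opposite is round.
- key_notch (a point): the notch in the top of the key rest, a grey post 12 x 34 mm that stands 97 mm from the spindle's axis along the stand's +x, up to 123 mm height; the notch is 16 mm wide, 19 mm deep and lies at the height of the set-screw when the collar is flush
- collar: Loose steel collar with set-screw, about 0.4 kg, lying flat on the bench: outer diameter 56 mm, 30 mm high, bore 31 mm. Origin at the centre of its underside, z up along the bore. The dark screw enters radially from its +x side at mid-height; it starts within 1 rad of pointing along world +x (away from the robot). Grip it across its y axis, clear of the screw.
- collar_top (a point): centre of the collar's top face, 30 mm above its underside
- screw_head (a point): Outer face of the screw's head, 40 mm from the collar's axis along its +x, 15 mm above its underside; head 13 mm diameter. The screw's tip, 8 mm diameter, sticks into the bore to 9.5 mm from the axis, so the collar passes over the spindle only where the tip runs down the flat (1.5 mm clearance all round).
- spacer: Loose plain steel ring of the collar's size (56 mm outside, 31 mm bore, 30 mm high) but without any screw; the collar and it may lie in either of two places. Not to be used. Origin at the centre of its underside
- mould: Dark iron mould, 84 mm wide at the foot, 105 mm high, standing by. Origin at the centre of its underside
- jar: Glass jar, 76 mm wide, 115 mm high, standing by. Origin at the centre of its underside
There are look-alikes about, which are no part of the job. Leave any brown or green look-alike of the collar alone.

How it is judged (in metres and radians):
On the way, in this order (a step that is already met when the one before it is completed fails the run):
1. the collar is lifted off the bench in the fingers (height (world z) of collar above 0.04 m and contact force between the fingers and collar above 2 N), for 0.2 s.
2. the collar is on the spindle, its screw tip beside the flat (horizontal distance between collar_top and spindle_top below 0.004 m and z of collar_top in the frame of spindle_top below 0.006 m and angle between collar's own z axis and vertical below 0.12 rad), for 0.2 s.
At the end, for the whole second after the job is handed in: The collar is on the spindle, coaxial within 4 mm and upright within 0.1 rad, its top within 4 mm of level with the spindle's end (possible only with the screw tip beside the flat), its screw pointing at the key rest within 0.2 rad, at rest and gripped with more than 3 N (z of collar_top in the frame of spindle_top between -0.004 and 0.004 m and horizontal distance between collar_top and spindle_top below 0.004 m and angle between collar's own z axis and vertical below 0.1 rad and angle between the x axis of collar and the x axis of stand, either way round below 0.2 rad and x of screw_head in the frame of stand above 0.025 m and contact force between the fingers and collar above 3 N and linear speed of collar below 0.02 m/s); the arm keeps its last pose, push and grip.
It fails at once if the plain ring is moved (distance of spacer from where it was at the start of the episode above 0.03 m).
It fails at once if the mould is moved (distance of mould from where it was at the start of the episode above 0.03 m).
It fails at once if the jar is moved (distance of jar from where it was at the start of the episode above 0.03 m).
It also fails if it takes over 72 s, if anything falls off the work surface, if the arm or the gripper's body presses on something with over 40 N, if the wrist force passes 120 N, or if a joint passes its speed limit or range.

### The arm

A 6-joint arm with a two-finger parallel gripper is mounted at the origin on the work surface. World frame = base frame: x ahead of the robot, y to its left, z up, the work surface at z = 0. Lengths are in m, angles in degrees, forces in N, time in s.
With the tool pointing down it reaches from about 0.35 to 0.875 m from the base axis. Payload 4.2 kg.
Tool frame: the origin (TCP) lies midway between the tips of the shut fingers; the grasp point (between the pads) lies 19 mm behind it; y points along the fingers, z is the direction in which the jaws open and shut, and the axes are right-handed (so a half turn about y gives the same grasp; the last joint's range is limited). The gripper opens to 87 mm and grips with 3 to 60 N. Pads are 19 mm wide; open, the fingers measure 117 mm over their backs; the gripper's body (75 mm by 190 mm) begins 51 mm behind the grasp point.
Start: joints at [85.634, 22.042, 0.453, 0, -68.411, -14.817], TCP at [0.205, 0.59, 0.223] pointing down, gripper open.
Joint ranges: [-179.83, 179.83], [-69.29, 118.12], [-61.27, 80.66], [-181.25, 117.63], [-171.15, -9.14], [-177.46, 177.46]. Speed limits (degrees/s): [159.86, 159.86, 180, 180, 180, 180].

### API

Orientations are given as [roll, pitch, yaw] about the fixed x, y, z axes, in that order (R = Rz(yaw) Ry(pitch) Rx(roll)).
In Python, from workcell import env gives the robot as it stands. The module is installed in compiled form; this text tells all that it offers. Calls block until the motion is done:
- env.goto(position, orientation): joint-space move of the TCP to a pose.
- env.move_straight(position, rotation=None, rate=0.15, force_limit=None): straight line of the TCP; rotation=None keeps the orientation; rate is the mean speed in m/s. With force_limit (N) it stops when the force on the tool has changed by that much, and returns True; else False.
- env.set_joints(angles): joint-space move.
- env.gripper_to(opening, grasp_force=None): opening from 0.0 (shut) to 1.0 (fully open); grasp_force is the grip in N (None keeps the last); returns when the fingers have stopped.
- env.dwell(seconds).
- env.inverse_kinematics(position, orientation): joint angles nearest the present ones, or None.
- env.read_state(): the state.
- env.grab_frame(name): name is "scene" or "top" or "wrist"; returns a dict with "image" (480x640x3 uint8, blue, green, red), "fx", "fy", "cx", "cy" (pixels), "position" and "orientation" of the camera in the world. Camera axes: x right, y up, looking along -z (the intrinsics and any distortion apply to the point x, -y, -z); pixel columns grow to the right and rows downward; lengths in m; the calibration is good to about 2 mm. A picture is of the moment at which its call begins. There is no depth.
A pose or a line that the arm cannot do raises env.Unreachable and nothing moves.
- env.close_job(): hands the job in, once; it reports no verdict.
Trained networks look in a picture, given as the dict that the camera call returned (one of the last four; its "shot" number tells which), for a name from the list of things; names that differ only in an ending like _2 or _b are one class to them, and where a whole thing is asked for, a point or a joint stands for the part that bears it (a point fixed in the world has none). Each returns a list of dicts, best first, with "score" (0 to 1); they miss things now and then, are a little off and sometimes report something else, mostly with a low value. They report only what shows in the picture. A call takes as long as a camera call. They do not tell look-alikes from the thing itself.
- env.search_frame(picture, thing): "xyz" ([x, y, z] in m, in world coordinates, good to about 4 mm: the middle of the surface that is visible of it).
- env.trace(picture, thing): "mask" (480x640 bool, what is visible of it).
The state is a dict: "clock": time; "joint_positions": joint angles; "qvel": joint speeds; "joint_torque": joint torques, N m; "position": TCP position; "tool_rot": TCP orientation; "force": force on the tool from outside, world axes, zero at the start; "wrist_torque": the same for the moment, N m; "opening": opening from 0.0 (shut) to 1.0 (fully open).
Only numpy, scipy, OpenCV 4.12 (cv2) and the standard library are available. Lean on these libraries where they do the work, as an engineer would, in place of code of your own. Each camera call takes 0.05 s, during which the arm holds its last target.

## Working session

There is one attempt and no reset: what is moved stays moved. The work goes in short steps, each a Python script; the robot and the scene stay as the last script left them, time stands still between calls to the robot, and variables do not carry over. Pictures are saved under pics/ and viewed, and the job is handed in when it is done.

```bash
mkdir -p pics; ls; python3 - <<'E'
from workcell import env
import cv2
s=env.read_state(); print(s)
for n in ["scene","top","wrist"]:
    p=env.grab_frame(n); cv2.imwrite(f"pics/a_{n}.png",p["image"]); print(n,{k:v for k,v in p.items() if k!="image"})
    if n!="wrist":
        for t in ["stand","collar","spacer","mould","jar","screw_head","key_notch","spindle_top"]:
            try: print(t,[(d["xyz"],round(d["score"],2)) for d in env.search_frame(p,t)])
            except Exception as e: print(t,e)
E
```

```text
pics
{'clock': 0.0, 'joint_positions': array([ 8.56340858e+01,  2.20891769e+01,  3.79702463e-01, -3.17908996e-02,
       -6.84107912e+01, -1.48154605e+01]), 'qvel': array([-0.03644805, -0.01003659, -0.04443895, -0.02917734, -0.0807052 ,
       -0.0172232 ]), 'joint_torque': array([ 6.05781370e-04, -3.90665138e+01,  1.87402081e+01,  4.21963155e+00,
        1.09805490e-02, -1.95254538e-04]), 'position': array([0.20513096, 0.58973199, 0.22146851]), 'tool_rot': array([-8.98761772e+01,  2.19938794e-03,  1.60806899e+02]), 'force': array([ 0.63389921, -0.59783442,  0.93811868]), 'wrist_torque': array([ 0.04723135, -0.0305418 ,  0.01523276]), 'opening': 0.9952631333274953}
scene {'fx': 435.0148245881035, 'fy': 435.0148245881035, 'cx': 324.48156085445464, 'cy': 245.10905303496799, 'position': array([ 1.08303566, -0.13759264,  0.69044092]), 'orientation': array([42.91855486,  0.80946484, 71.83587879]), 'shot': 1}
stand [([0.5989, 0.0597, 0.0198], 0.57)]
collar [([0.487, -0.2129, 0.0281], 0.89), ([0.3763, -0.2838, 0.0272], 0.71), ([0.4757, -0.3166, 0.0245], 0.6), ([0.465, -0.1053, 0.0227], 0.58
[... 814 characters left out ...]
.0312], 0.75), ([0.3555, -0.2832, 0.0314], 0.59)]
spacer [([0.6143, -0.2354, 0.0282], 0.82)]
mould [([0.6643, 0.3548, 0.1058], 0.66), ([0.4682, -0.2075, 0.026], 0.2)]
jar [([0.4031, 0.3503, 0.0843], 0.83)]
screw_head [([0.361, -0.2832, 0.0317], 0.9), ([0.4734, -0.2067, 0.0309], 0.82), ([0.4554, -0.1033, 0.0312], 0.58), ([0.4589, -0.3114, 0.0242], 0.56)]
key_notch [([0.6127, -0.2357, 0.0255], 0.6), ([0.5748, 0.0687, 0.0116], 0.58)]
spindle_top []
wrist {'fx': 364.4159684330899, 'fy': 364.4159684330899, 'cx': 321.2662209276838, 'cy': 233.75549318325324, 'position': array([0.27467989, 0.56651254, 0.38439997]), 'orientation': array([-1.57360996e+01, -2.28419408e-02, -1.09222917e+02]), 'shot': 3}
```

View pics/a_scene.png

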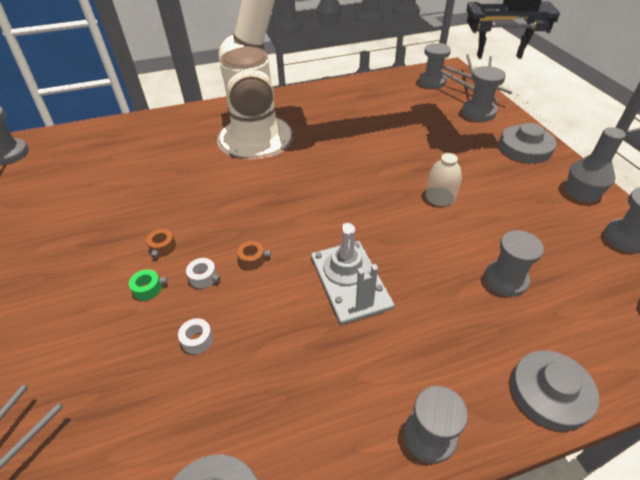

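View pics/a_top.png

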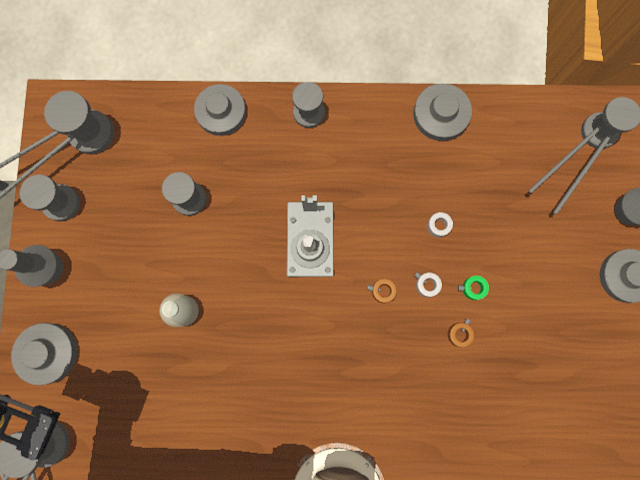

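```bash
python3 - <<'E'
import cv2
a=cv2.imread("pics/a_top.png"); cv2.imwrite("pics/b1.png",cv2.resize(a[300:480,380:520],None,fx=4,fy=4,interpolation=cv2.INTER_CUBIC)[:600])
E
```

```text
(no output)
```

The set-screw collar could be confused with the following (top picture pixels):
- **Steel ring with a dark screw:** (430,284), screw at about (417,275). This matches the description, so I choose it.
- **Plain steel ring (spacer):** (441,224).
- **Brown look-alikes:** (384,291) and (461,335).
- **Green look-alike:** (477,288).

Next I take a close crop to check the choice.

```bash
cat > h.py <<'E'
import numpy as np, cv2
from scipy.spatial.transform import Rotation as R
def ray(p,u,v):
    d=np.array([(u-p["cx"])/p["fx"],-(v-p["cy"])/p["fy"],-1.0])
    return np.array(p["position"]),R.from_euler("xyz",p["orientation"],degrees=True).apply(d)
def onz(p,u,v,z):
    o,d=ray(p,u,v); return o+d*(z-o[2])/d[2]
def proj(p,X):
    c=R.from_euler("xyz",p["orientation"],degrees=True).inv().apply(np.atleast_2d(X)-p["position"])
    return np.c_[p["cx"]+p["fx"]*c[:,0]/-c[:,2], p["cy"]-p["fy"]*c[:,1]/-c[:,2]]
E
python3 - <<'E'
import cv2,numpy as np
a=cv2.imread("pics/a_top.png"); 
c1=cv2.resize(a[260:310,405:455],(400,400),interpolation=cv2.INTER_CUBIC)
c2=cv2.resize(a[190:280,270:350],(400,450),interpolation=cv2.INTER_CUBIC)
o=np.zeros((450,800,3),np.uint8); o[:400,:400]=c1;o[:,400:]=c2
cv2.imwrite("pics/b2.png",o)
a=cv2.imread("pics/a_scene.png"); cv2.imwrite("pics/b3.png",cv2.resize(a[210:330,300:400],(500,600),interpolation=cv2.INTER_CUBIC))
E
```

```text
(no output)
```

View pics/b2.png

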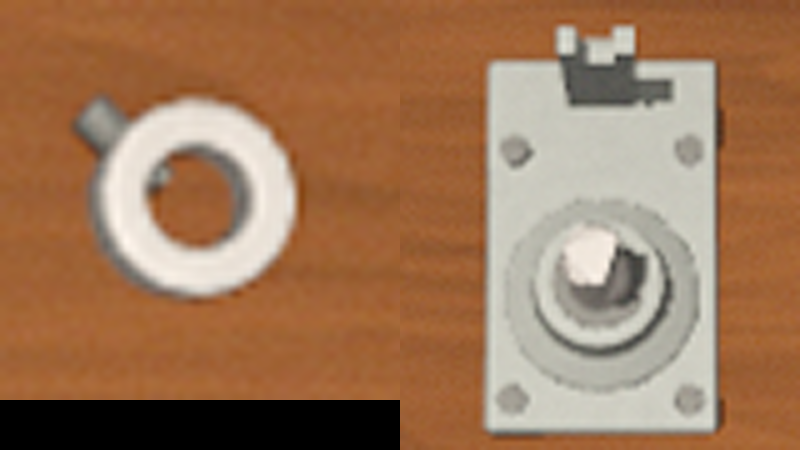

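View pics/b3.png

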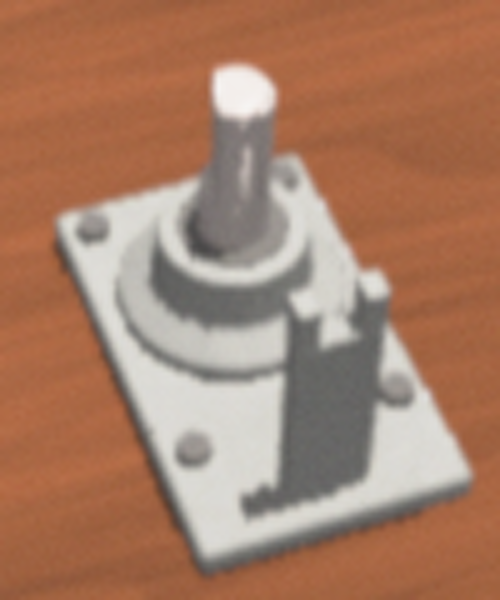

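```bash
python3 - <<'E'
from workcell import env
from h import *
p=env.grab_frame("top")
f=lambda U,V,x0,y0,s:(x0+(U+.5)/s-.5,y0+(V+.5)/s-.5)
C=[onz(p,*f(U,V,270,190,5),0.014) for U,V in [(488,62),(717,62),(717,432),(488,432)]]
print(np.round(C,4)); c=np.mean(C,0); d=(C[0]+C[1]-C[2]-C[3]); th=np.arctan2(d[1],d[0]); print("yaw",np.degrees(th),"spindle",c-0.025*np.array([np.cos(th),np.sin(th),0]))
# spindle round-top guess; collar
cc=onz(p,*f(197,198,405,260,8),0.03); print("collar top centre",cc)
sh=onz(p,*f(92,117,405,260,8),0.015); print("screw",sh,np.degrees(np.arctan2(*(sh-cc)[1::-1])))
a=[onz(p,*f(U,V,270,190,5),0.13) for U,V in [(617,235),(607,285)]]; print(a); e=a[1]-a[0]; print(np.degrees(np.arctan2(e[1],e[0]))+90)
for y,z in [(-10,.35),(170,.35)]:
  for P in [(c[0]-.025,c[1],.25),(c[0]-.025,c[1],.10),(c[0]-.025,c[1],.30)]:
    print(y,env.inverse_kinematics(P,[-90,0,y]))
E
```

```text
[[ 0.6679 -0.0659  0.014 ]
 [ 0.6693 -0.1761  0.014 ]
 [ 0.4903 -0.174   0.014 ]
 [ 0.4889 -0.0662  0.014 ]]
yaw -0.2985137274856901 spindle [ 0.55407629 -0.12044128  0.014     ]
collar top centre [ 0.46981454 -0.20869622  0.03      ]
screw [ 0.4946126  -0.18112101  0.015     ] 48.03533321315457
[array([ 0.56318233, -0.11294419,  0.13      ]), array([ 0.54122924, -0.10850419,  0.13      ])]
258.56620694306787
-10 [ 4.09178755e+00  1.53379520e+01 -5.33619412e+00 -2.54444375e-14
 -6.93258539e+01 -1.04091788e+02]
-10 [ 4.09178755e+00  2.32233792e+01 -1.71569548e+01 -2.54444375e-14
 -4.96196660e+01 -1.04091788e+02]
-10 [ 4.09178755e+00  1.38210958e+01 -2.68441189e-01 -2.54444375e-14
 -7.59104630e+01 -1.04091788e+02]
170 [ 4.09178755e+00  1.53379520e+01 -5.33619412e+00  2.54444375e-14
 -6.93258539e+01  7.59082125e+01]
170 [ 4.09178755e+00  2.32233792e+01 -1.71569548e+01  2.54444375e-14
 -4.96196660e+01  7.59082125e+01]
170 [ 4.09178755e+00  1.38210958e+01 -2.68441189e-01  2.54444375e-14
 -7.59104630e+01  7.59082125e+01]
```

```bash
python3 - <<'E'
from workcell import env
from h import *
p=env.grab_frame("top")
f=lambda U,V,x0,y0,s:(x0+(U+.5)/s-.5,y0+(V+.5)/s-.5)
C=[onz(p,*f(U-400,V,270,190,5),0.014) for U,V in [(488,62),(717,62),(717,432),(488,432)]]
print(np.round(C,4)); c=np.mean(C,0); d=(C[0]+C[1]-C[2]-C[3]); th=np.arctan2(d[1],d[0]); S=c-0.025*np.array([np.cos(th),np.sin(th),0]);print("yaw",np.degrees(th),"spindle",S)
a=[onz(p,*f(U-400,V,270,190,5),0.13) for U,V in [(617,235),(607,285)]]; print(a); e=a[1]-a[0]; print(np.degrees(np.arctan2(e[1],e[0]))+90)
for y in (-10,90,170):
    print(y,env.inverse_kinematics([*S[:2],.25],[-90,0,y]))
env.goto([S[0],S[1],.22],[-90,0,-10])
w=env.grab_frame("wrist"); cv2.imwrite("pics/c_w.png",w["image"]); print(env.read_state()["position"],env.read_state()["clock"],w["position"],w["orientation"])
print(proj(w,[[S[0],S[1],.13]]))
E
```

```text
[[0.6654 0.1269 0.014 ]
 [0.6668 0.0165 0.014 ]
 [0.4877 0.0144 0.014 ]
 [0.4863 0.1225 0.014 ]]
yaw 1.0299092916105852 spindle [0.55156552 0.06964152 0.014     ]
[array([0.56090479, 0.06004822, 0.13      ]), array([0.53893394, 0.06398984, 0.13      ])]
259.8292140560284
-10 [ 2.39008506e+01  1.42345731e+01 -6.84319682e+00 -2.54444375e-14
 -6.89222301e+01 -1.23900851e+02]
90 [ 23.90085056  14.23457305  -6.84319682   0.         -68.92223012
 -23.90085056]
170 [ 2.39008506e+01  1.42345731e+01 -6.84319682e+00  2.54444375e-14
 -6.89222301e+01  5.60991494e+01]
[0.55160394 0.07032734 0.21998989] 3.3333 [0.47808662 0.08354024 0.3818349 ] [-1.56602872e+01  1.08659461e-02  8.00233631e+01]
[[320.0025934  239.33445198]]
```

View pics/c_w.png

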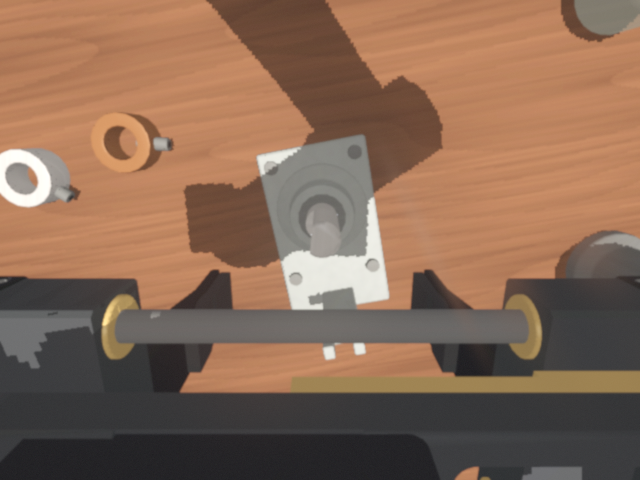

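```bash
python3 - <<'E'
import cv2
a=cv2.imread("pics/c_w.png")[190:270,275:375]; a=cv2.convertScaleAbs(a,alpha=2,beta=-80)
cv2.imwrite("pics/c2.png",cv2.resize(a,(700,560),interpolation=cv2.INTER_CUBIC))
E
```

```text
(no output)
```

View pics/c2.png

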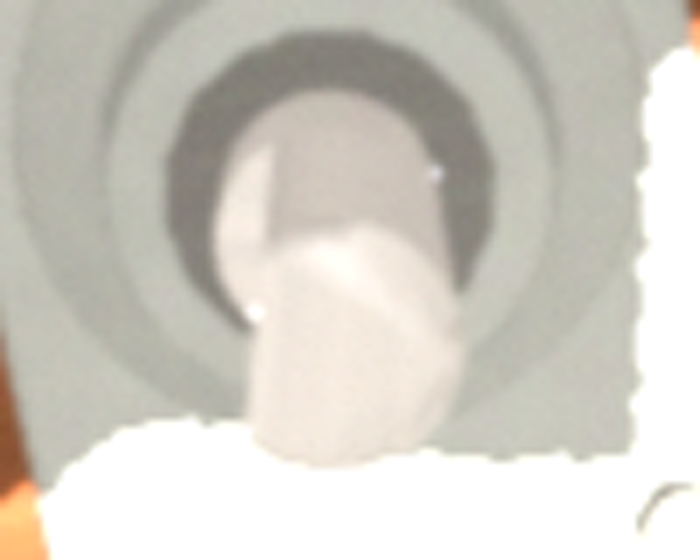

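The close-up shows the spindle end at about (322,238). The flat is on the image's left side, so it faces about -y (normal about -100°). Next I grip across it to feel it.

```bash
python3 - <<'E'
from workcell import env
from h import *
S=np.array([0.5512,0.0704]); a=np.radians(-100); u=np.array([np.cos(a),np.sin(a)])
t=S-0.003*u
print(env.move_straight([*t,.091],rate=.12,force_limit=15))
s0=env.read_state(); 
env.gripper_to(0.0,grasp_force=12)
s=env.read_state(); print(s["opening"],s["opening"]*87,s["position"],s["force"]-s0["force"],s["wrist_torque"]-s0["wrist_torque"],s["clock"])
env.gripper_to(0.0,grasp_force=35); env.dwell(.3)
s=env.read_state(); print(s["opening"],s["opening"]*87,s["position"],s["force"]-s0["force"],s["wrist_torque"]-s0["wrist_torque"],s["clock"])
w=env.grab_frame("wrist"); cv2.imwrite("pics/d_w.png",w["image"])
E
```

```text
False
0.25601187378340573 22.273033019156298 [0.5516765  0.07318931 0.09097349] [-0.13577512 -1.32926346 -1.01278783] [-0.19415071  0.0291229  -0.09870432] 5.625
0.2497998744799683 21.73258907975724 [0.55167702 0.07326899 0.09097095] [-0.09861915 -1.97180387 -0.50417483] [-0.33348769  0.02435599 -0.17191917] 6.1417
```

View pics/d_w.png

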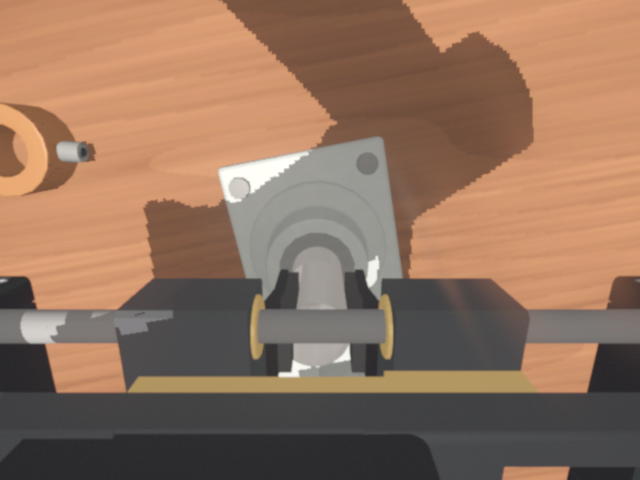

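The gap is 22 mm, so the flat lies against the fingers. Now I turn the spindle about its axis in steps.

```bash
python3 - <<'E'
from workcell import env
from h import *
S=np.array([0.5512,0.0704])
for y in [-4,8,20,32,44,56,68,80,91]:
    a=np.radians(y-90); u=np.array([np.cos(a),np.sin(a)])
    env.goto([*(S-0.003*u),.091],[-90,0,y])
    s=env.read_state(); print(y,round(s["clock"],2),round(s["opening"]*87,2),np.round(s["tool_rot"][2],1),np.round(s["position"],4),np.round(s["force"],1),np.round(s["wrist_torque"],2))
w=env.grab_frame("top"); cv2.imwrite("pics/e_t.png",w["image"])
E
```

```text
-4 6.44 21.56 -4.1 [0.5513 0.0731 0.091 ] [ 0.8 -3.5  1.2] [-0.76 -0.3   0.15]
8 6.76 21.46 7.9 [0.5508 0.0725 0.091 ] [ 2.  -6.2 -0.9] [-1.32 -0.53  0.1 ]
20 7.08 21.86 19.9 [0.5503 0.0719 0.091 ] [ 1.9 -6.5 -1.2] [-1.86 -0.81  0.11]
32 7.39 21.84 31.9 [0.5501 0.0711 0.091 ] [ 4.2 -8.3 -1.5] [-2.41 -1.12  0.1 ]
44 7.71 21.68 43.9 [0.5499 0.0704 0.091 ] [  5.7 -10.7  -2.2] [-2.88 -1.52  0.09]
56 8.03 21.58 55.9 [0.55   0.0697 0.091 ] [  6.3 -11.5  -3.9] [-3.33 -1.96  0.06]
68 8.34 21.87 67.9 [0.5502 0.0689 0.091 ] [  9.9 -12.4  -4.5] [-3.75 -2.35  0.06]
80 8.66 22.07 79.9 [0.5506 0.0682 0.091 ] [ 11.1 -13.9  -5.5] [-4.   -2.7   0.05]
91 8.96 21.86 90.9 [0.551  0.0677 0.091 ] [ 10.9 -14.4  -6.4] [-4.21 -3.11  0.06]
```

```bash
python3 - <<'E'
from workcell import env
from h import *
Y=np.radians([-4,8,20,32,44,56,68,80,91]); P=np.array([[.5513,.0731],[.5508,.0725],[.5503,.0719],[.5501,.0711],[.5499,.0704],[.55,.0697],[.5502,.0689],[.5506,.0682],[.551,.0677]])
A=[];b=[]
for y,p in zip(Y,P):
    c,s=np.cos(y),np.sin(y); A+=[[1,0,c,-s],[0,1,s,c]]; b+=list(p)
x,r,_,_=np.linalg.lstsq(np.array(A),np.array(b),rcond=None); print("S,d",np.round(x,4),np.sqrt(r/len(b)))
env.gripper_to(0.6); s0=env.read_state(); print(s0["position"],s0["force"])
Sx,Sy=x[:2]
env.goto([Sx-.003,Sy,.091],[-90,0,91]); s0=env.read_state()
env.gripper_to(0,grasp_force=20); env.dwell(.2); s=env.read_state()
print(s["opening"]*87,s["position"],s["force"]-s0["force"],s["wrist_torque"]-s0["wrist_torque"],s["clock"])
E
```

```text
S,d [ 0.5536  0.0702 -0.0025  0.0027] [3.34347387e-05]
[0.54818199 0.07044139 0.09102144] [ 0.17037996 -0.23449644  0.24305766]
22.322089140570643 [0.55115096 0.07029594 0.0910744 ] [ 3.55721083 -1.30386986 -2.14140845] [-0.21393708 -0.77252729 -0.18015132] 10.9083
```

View pics/e_t.png

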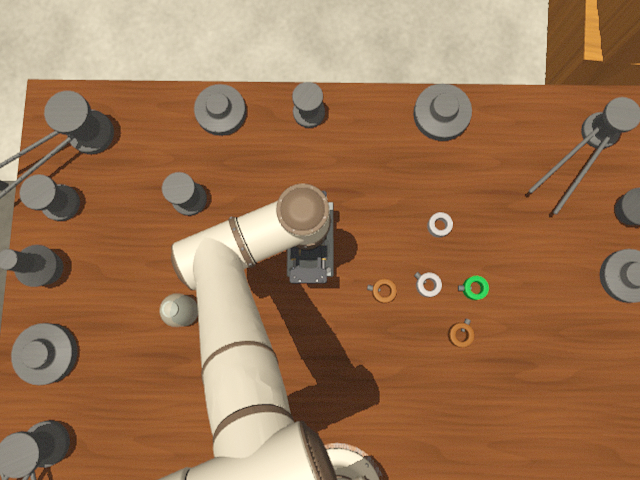

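```bash
python3 - <<'E'
from workcell import env
from h import *
env.gripper_to(1.0)
env.move_straight([.5541,.0702,.25],rate=.2); env.goto([.5541,.0702,.25],[-90,0,1])
w=env.grab_frame("wrist"); cv2.imwrite("pics/f_w.png",w["image"]); print(env.read_state()["clock"],"pred",proj(w,[[.5541,.0702,.13]]))
a=cv2.convertScaleAbs(w["image"][160:280,250:400],alpha=1.6,beta=-60)
cv2.imwrite("pics/f2.png",cv2.resize(a,(750,600),interpolation=cv2.INTER_CUBIC))
t=env.grab_frame("scene"); cv2.imwrite("pics/f3.png",cv2.resize(t["image"][210:330,300:400],(500,600),interpolation=cv2.INTER_CUBIC))
env.goto([.4698,-.2087,.15],[-90,0,48]); s=env.read_state();print(s["clock"],s["joint_positions"])
w=env.grab_frame("wrist"); cv2.imwrite("pics/g_w.png",w["image"]); 
np.save("g.npy",{k:v for k,v in w.items()},allow_pickle=True)
print("pred",proj(w,[[.4698,-.2087,.03]]))
E
```

```text
14.55 pred [[320.7959578  228.99514339]]
15.8167 [-5.80499580e+00  1.52110657e+01 -2.09411845e+01  1.12175839e-02
 -5.37809323e+01 -3.61968449e+01]
pred [[320.78019672 226.78700614]]
```

View pics/f2.png

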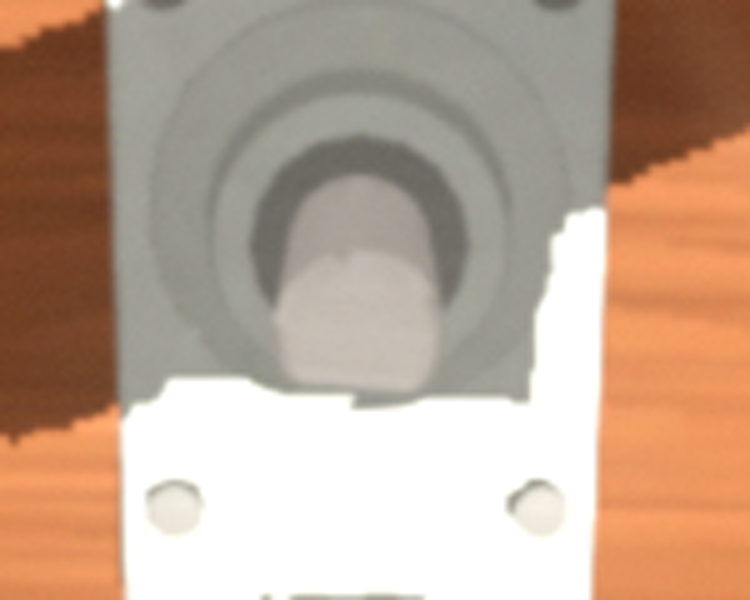

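View pics/f3.png

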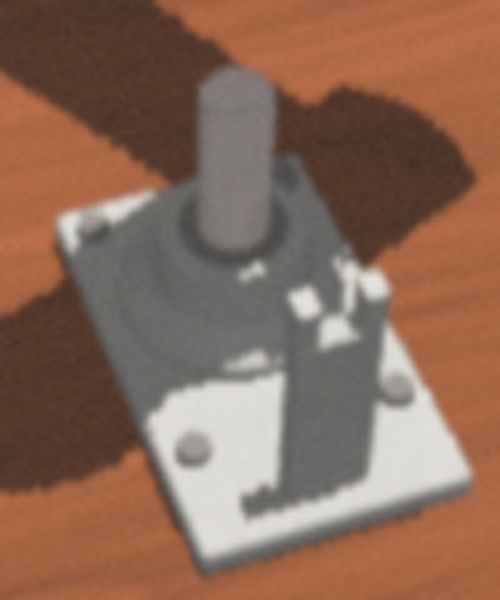

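View pics/g_w.png

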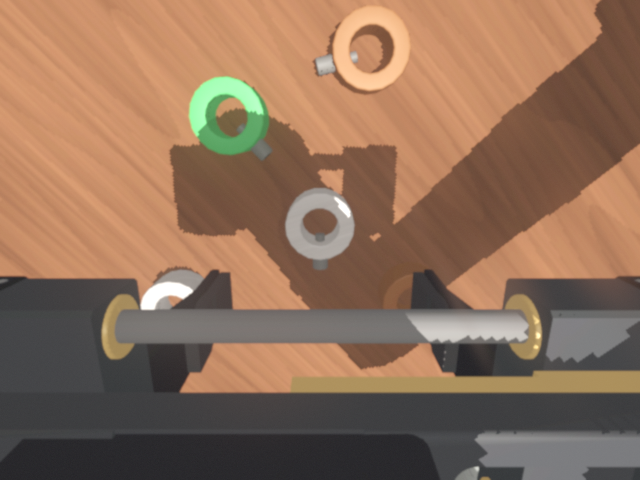

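The spindle's flat now faces the key rest: its straight edge is at the bottom of the end face, at about (320,237) in the wrist frame. The collar is at (320,224) in the wrist picture, with its screw pointing along tool +x at (320,264). Next I measure it precisely.

```bash
python3 - <<'E'
import cv2,numpy as np
a=cv2.imread("pics/g_w.png")[170:290,260:380]
cv2.imwrite("pics/g2.png",cv2.resize(a,(600,600),interpolation=cv2.INTER_CUBIC))
E
```

```text
(no output)
```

View pics/g2.png

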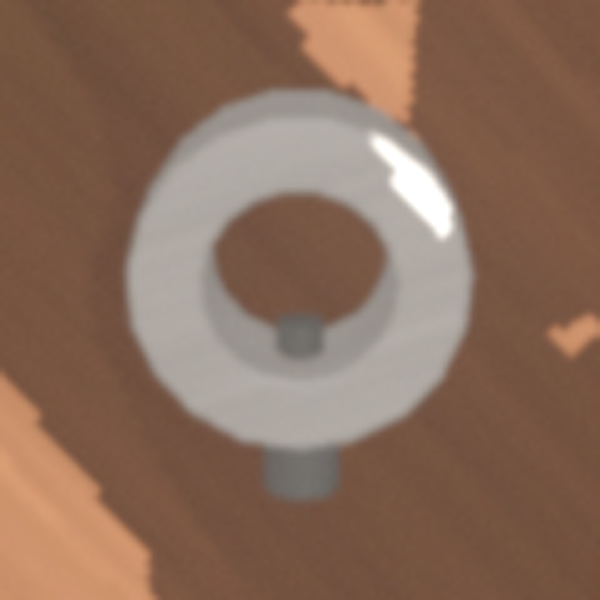

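```bash
python3 - <<'E'
from workcell import env
from h import *
env.goto([.4706,-.2078,.06],[-90,0,48])
print(env.move_straight([.4706,-.2078,.005],rate=.1,force_limit=10))
s0=env.read_state()
env.gripper_to(0,grasp_force=30); s=env.read_state()
print(s["opening"]*87,s["position"],s["force"]-s0["force"],s["clock"])
env.move_straight([.4706,-.2078,.20],rate=.15); env.dwell(.2)
s=env.read_state(); print(s["opening"]*87,s["position"],s["force"],s["wrist_torque"],s["clock"])
w=env.grab_frame("wrist"); cv2.imwrite("pics/h_w.png",w["image"])
E
```

```text
False
54.368849326276155 [ 0.47099506 -0.20790314  0.00517454] [0.31075662 0.62255847 1.2049165 ] 17.675
54.47194201704191 [ 0.47032256 -0.20774504  0.19931516] [-0.1451262   0.56208749 -2.50086995] [ 0.08340034 -0.14196781  0.075838  ] 19.325
```

View pics/h_w.png

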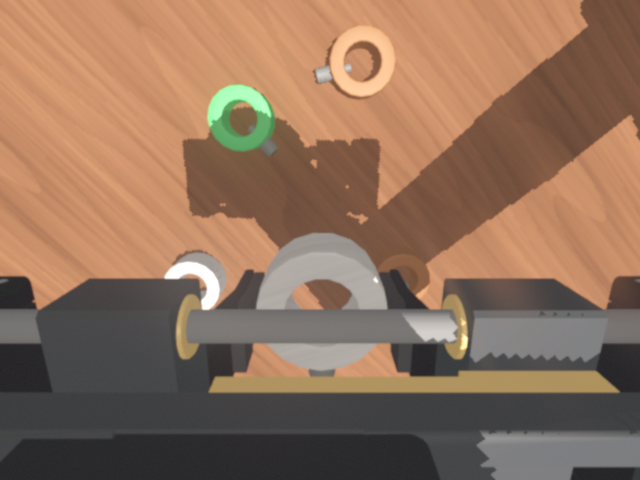

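```bash
python3 - <<'E'
from workcell import env
from h import *
w=env.grab_frame("wrist"); s=env.read_state(); Q=R.from_euler("xyz",s["tool_rot"],degrees=True)
# tool: y along fingers
im=w["image"].copy()
for off,col in [(-2,(0,0,255)),(0,(0,255,0)),(2,(255,0,0))]:
    t=np.radians(np.arange(0,360,2))
    for r in (28,15.5):
        pts=s["position"]+Q.apply(np.c_[off+r*np.cos(t),-25+0*t,r*np.sin(t)]*1e-3)
        pp=proj(w,pts); 
        if r==28: print(off,pp.min(0),pp.max(0))
        if r==28 or off==0:
            big=None
        for q in pp: 
            if off==0: cv2.circle(im,tuple(np.int32(np.round(q))),0,col,-1)
c=w["image"][220:390,240:410]; d=im[220:390,240:410]
cv2.imwrite("pics/i.png",np.hstack([cv2.resize(c,(400,400),interpolation=cv2.INTER_CUBIC),cv2.resize(d,(400,400),interpolation=cv2.INTER_NEAREST)]))
E
```

```text
-2 [251.53626157 247.71138128] [386.77694199 370.26554071]
0 [251.78838602 252.53095311] [386.5469154 374.212177 ]
2 [252.03871898 257.31455587] [386.31852298 378.1321454 ]
```

View pics/i.png

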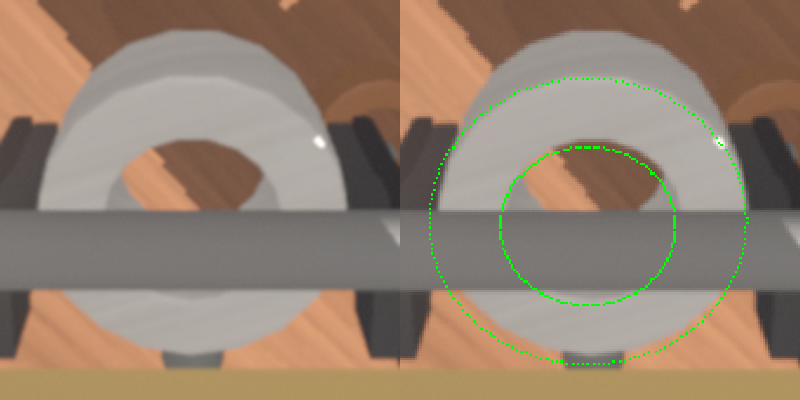

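```bash
python3 - <<'E'
from workcell import env
from h import *
env.goto([.5544,.0702,.20],[-90,0,1])
env.move_straight([.5544,.0702,.150],rate=.1)
env.dwell(.2); s=env.read_state(); print(s["position"],s["force"],s["clock"])
hit=env.move_straight([.5544,.0702,.118],rate=.03,force_limit=10); s=env.read_state(); print(hit,s["position"],s["force"],s["wrist_torque"],s["clock"])
t=env.grab_frame("scene"); cv2.imwrite("pics/j.png",cv2.resize(t["image"][210:330,300:400],(500,600),interpolation=cv2.INTER_CUBIC))
E
```

```text
[0.55490615 0.07030721 0.15087166] [-0.02941871  1.18473547 -2.72267957] 21.4917
False [0.55459037 0.07024545 0.11826151] [-0.14837699  0.39926917 -2.62085161] [ 0.03705443 -0.1611494   0.0080072 ] 22.7083
```

View pics/j.png

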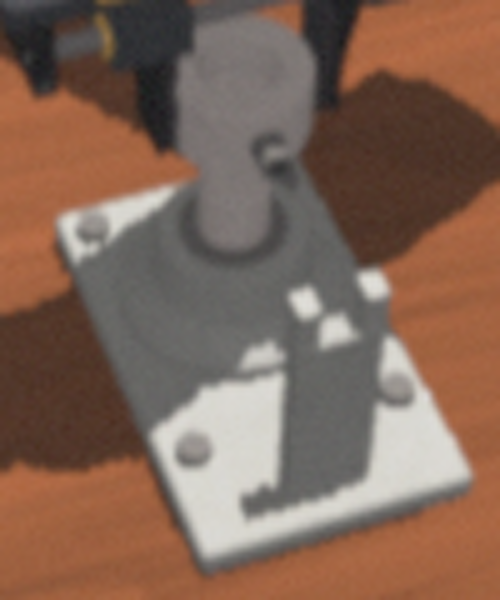

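The collar is already 17 mm over the spindle with no contact force. I lower it to flush.

```bash
python3 - <<'E'
from workcell import env
from h import *
hit=env.move_straight([.5544,.0702,.1048],rate=.03,force_limit=10); env.dwell(.3);s=env.read_state(); print(hit,s["position"],s["tool_rot"],s["force"],s["wrist_torque"],s["opening"]*87,s["clock"])
for n,(x0,y0) in {"scene":(310,205),"wrist":(240,220)}.items():
    t=env.grab_frame(n); a=t["image"]
    if n=="scene":
        th=np.radians(np.arange(0,360,3)); S=np.array([.5541,.0702])
        r=proj(t,np.c_[S[0]+.028*np.cos(th),S[1]+.028*np.sin(th),.13+0*th]); print(r.min(0),r.max(0))
        print("head pred",proj(t,[[.5941,.0709,.115]]))
        A=cv2.resize(a[y0:y0+70,x0:x0+80],(800,700),interpolation=cv2.INTER_CUBIC); B=A.copy()
        for q in r: cv2.circle(B,tuple(np.int32((q-[x0,y0]+.5)*10-.5)),1,(0,255,0),-1)
        cv2.imwrite("pics/k1.png",np.hstack([cv2.resize(A,(400,350)),cv2.resize(B,(400,350))])); 
    cv2.imwrite(f"pics/k_{n}.png",a)
E
```

```text
False [0.55448184 0.07022657 0.10495901] [-8.99916207e+01 -1.76552004e-02  9.95089658e-01] [ 0.04213918  0.51475496 -3.84723236] [ 0.06153706 -0.12574585 -0.01934388] 54.13792503938252 23.65
[331.28813643 215.92598703] [361.91529242 237.44386022]
head pred [[354.43251692 247.09030546]]
```

View pics/k1.png

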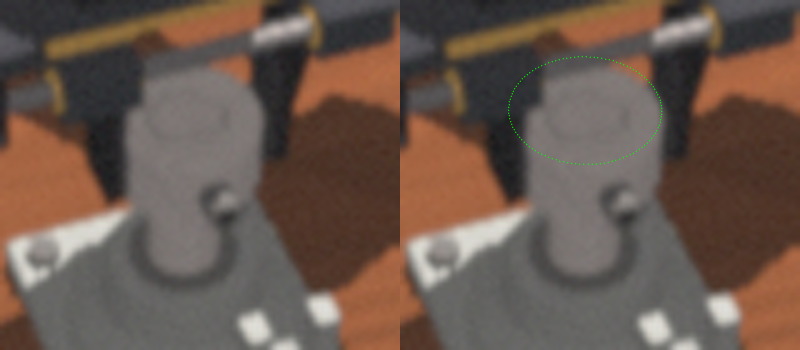

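View pics/k_wrist.png

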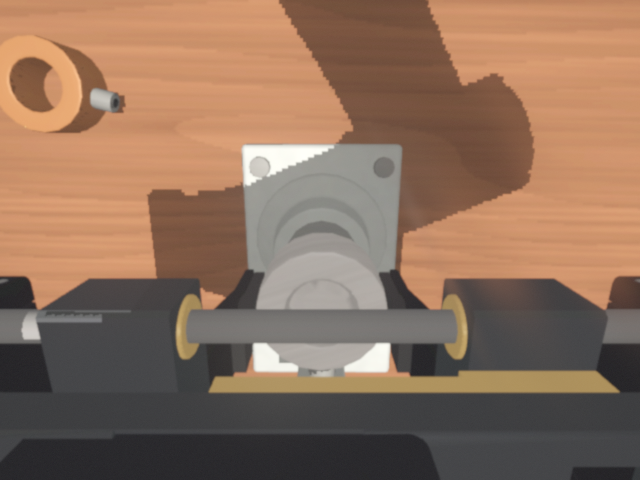

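```bash
python3 - <<'E'
from workcell import env
from h import *
t=env.grab_frame("scene"); print(t["position"],t["orientation"])
th=np.radians(np.arange(0,360,3)); S=np.array([.5541,.0702])
for rr,z in [(.014,.127),(.0115,.13)]:
    r=proj(t,np.c_[S[0]+rr*np.cos(th),S[1]+rr*np.sin(th),z+0*th]); print(rr,r.min(0),r.max(0))
# key rest top corners, plate corners
print(proj(t,[[S[0]+.103,S[1]+.017,.123],[S[0]+.103,S[1]-.017,.123],[S[0]+.115,S[1]-.055,.014],[S[0]+.115,S[1]+.055,.014]]))
print("head z",[proj(t,[[S[0]+.04,S[1],z]])[0] for z in (.111,.115,.119)])
a=t["image"]; c=a[215:260,330:370]
c=cv2.convertScaleAbs(c,alpha=2,beta=-100)
w=env.grab_frame("wrist")["image"][230:370,250:395]; w=cv2.convertScaleAbs(w,alpha=2.2,beta=-170)
cv2.imwrite("pics/l.png",np.hstack([cv2.resize(c,(400,450),interpolation=cv2.INTER_CUBIC),cv2.resize(w,(400,450),interpolation=cv2.INTER_CUBIC)]))
f=cv2.imread("pics/f3.png"); cv2.imwrite("pics/l2.png",cv2.convertScaleAbs(cv2.resize(f[50:290,150:350],None,fx=2.4,fy=2.4),alpha=1.8,beta=-80))
E
```

```text
[ 1.08303566 -0.13759264  0.69044092] [42.91855486  0.80946484 71.83587879]
0.014 [338.91781287 222.27934682] [354.18442278 233.03186443]
0.0115 [340.29966492 222.05401701] [352.87449235 230.88750295]
[[376.83658526 267.44406701]
 [358.10905802 272.4577825 ]
 [338.5330897  320.31701206]
 [393.74928805 304.37387571]]
head z [array([353.98854235, 248.68609655]), array([354.06769037, 247.18319705]), array([354.147434  , 245.66898771])]
```

View pics/l.png

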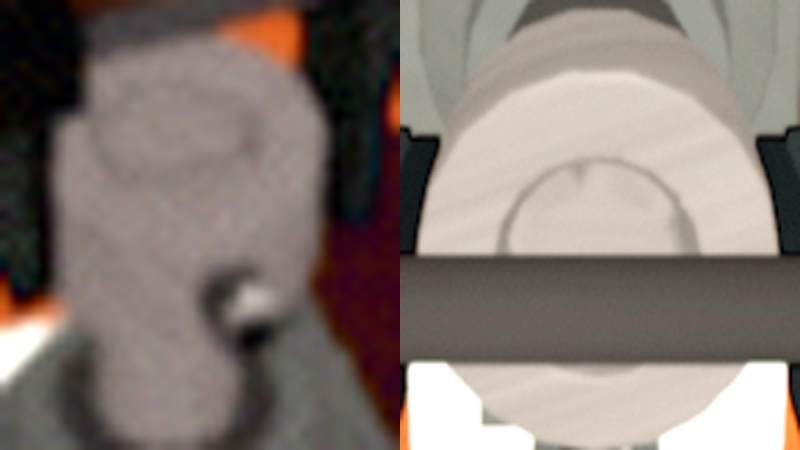

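View pics/l2.png

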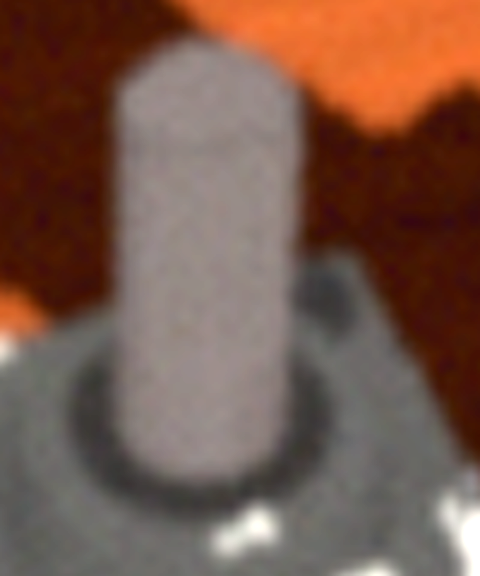

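```bash
python3 - <<'E'
from workcell import env
from h import *
t=env.grab_frame("scene"); S=np.array([.5541,.0702]); th=np.radians(np.arange(0,360,4)); out=[]
g=cv2.convertScaleAbs(t["image"][210:262,325:373],alpha=1.8,beta=-80)
for dz in (-.005,0,.005):
    A=cv2.resize(g,(48*11,52*11),interpolation=cv2.INTER_CUBIC)
    def dr(P,c):
        for q in proj(t,P)+[.9,.9]: cv2.circle(A,tuple(np.int32((q-[325,210]+.5)*11-.5)),1,c,-1)
    for z in (.1,.13): dr(np.c_[S[0]+.028*np.cos(th),S[1]+.028*np.sin(th),z+dz+0*th],(0,255,0))
    dr(np.c_[S[0]+.0155*np.cos(th),S[1]+.0155*np.sin(th),.13+dz+0*th],(0,255,255))
    dr(np.c_[S[0]+.04+0*th,S[1]+.0065*np.cos(th),.115+dz+.0065*np.sin(th)],(0,0,255))
    out.append(cv2.resize(A,(266,288*1),interpolation=cv2.INTER_AREA) if 0 else A)
A=np.hstack(out); cv2.imwrite("pics/m.png",cv2.resize(A,(1584//2,572//2),interpolation=cv2.INTER_AREA)); cv2.imwrite("pics/m1.png",np.hstack([out[1][:, :528]])) 
E
```

```text
(no output)
```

View pics/m.png

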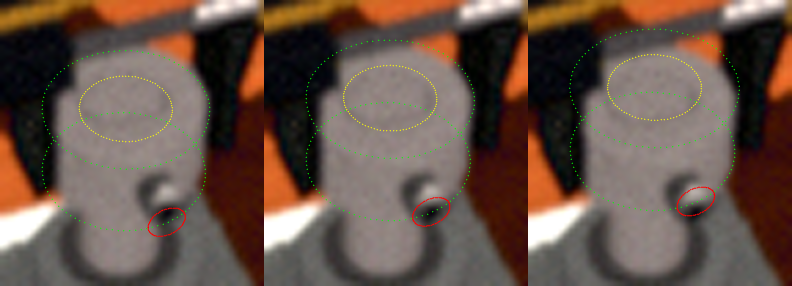

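View pics/m1.png

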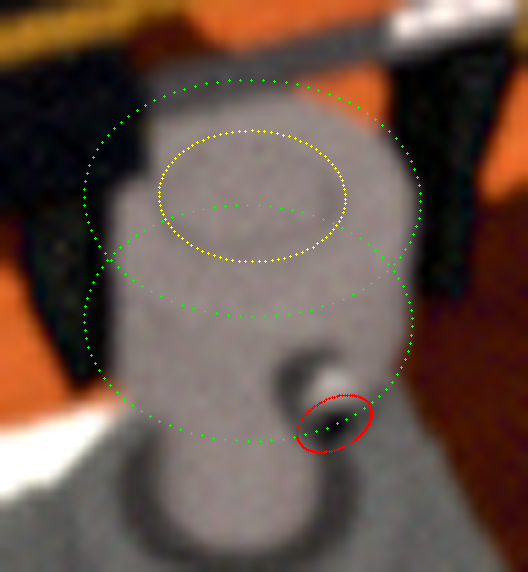

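The overlay for a flush collar (dz = 0) fits: the predicted screw-head ellipse falls on the dark head face, and the bore and rims agree. The wrist view also shows the spindle end level inside the bore, and the screw points to the key rest. I hand in.

```bash
python3 - <<'E'
from workcell import env
s=env.read_state(); print(s["position"],s["tool_rot"],s["force"],s["opening"]*87,s["clock"])
env.close_job(); print(env.read_state()["clock"])
E
```

```text
[0.55443069 0.07023909 0.10486396] [-8.99957026e+01 -7.55251917e-03  1.00161937e+00] [-0.6880693   0.51474681 -3.65415242] 54.39277298569138 23.9
the job is handed in; nothing more can be done
the job is handed in; nothing more can be done
```

I handed the job in at 23.9 s with the collar held flush on the spindle, gripped at 30 N. No verdict was reported.

**What I did:**
- I felt the flat across the fingers at 22 mm; it faced about -100°, roughly world -y.
- I turned the spindle about 101° so the flat faces the key rest, then re-gripped to confirm 22 mm and to locate the spindle's axis.
- I picked up the steel collar with the set-screw and slid it over the spindle with no noticeable contact force.

**Last checks:**
- **Flush:** the outlines predicted for a flush collar match the scene picture within about 2 mm, judged by eye. This is the least certain number, against a 4 mm limit.
- **Screw direction:** the tool yaw is 1.0°, against my camera estimate of 1° for the stand. The screw head shows where it was predicted, towards the key rest.
- **Other objects:** I saw no contact with the plain ring, mould or jar, but I did not re-measure their positions at the end.

**Disagreements:**
- The cameras placed the spindle 2–3 mm nearer the robot in x than feeling did; I used the felt position.
- The collar looked slightly narrower than predicted in both pictures: about 2% in the wrist view, and more in the scene view, where a finger partly covers it.
- At first I misread the screw head as 4–6 mm too high; the overlay resolved that.

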